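# Heft the staple tins and set out the full one

### The arm

A 7-joint arm with a two-finger parallel gripper is mounted at the origin on a cart in front of the work surface, level with it; the furniture and walls round the work are solid. World frame = base frame: x ahead of the robot, y to its left, z up, the work surface at z = 0. Lengths are in m, angles in rad, forces in N, time in s.
With the tool pointing down it reaches from about 0.4 to 0.85 m from the base axis. Payload 10.4 kg.
Tool frame: the origin (TCP) lies between the finger pads; the fingertips stand 11 mm ahead of it and the grasp point (between the pads) lies 8 mm behind it (r.tcp_to_tips is the distance from the TCP to the fingertips, in m); z points along the fingers, y is the line along which they close (so a half turn about z gives the same grasp; the last joint's range is limited). The gripper opens to 87 mm and grips with 3 to 60 N. Pads are 19 mm wide; open, the fingers measure 117 mm over their backs; the gripper's body (75 mm by 190 mm) begins 51 mm behind the grasp point.
Start: joints at [-0.023, 0.332, -0.065, 1.46, 0.022, 1.35, -0.088], TCP at [0.625, 0, 0.234] pointing down, gripper open.
Joint ranges: [-2.6, 2.6], [-0.5, 2.12], [-1.47, 1.34], [0.16, 2.42], [-1.27, 4.41], [0.06, 2.06], [-2.6, 2.6]. Speed limits (rad/s): [2.22, 2.22, 2.79, 2.79, 3.14, 3.14, 3.14].

### API

Orientations are given as a unit quaternion [x, y, z, w].
In Python, from bench import r gives the robot as it stands. The module is installed in compiled form; this text tells all that it offers.
- The arm moves only by the shell command python3 -m crank 'ROWS' [FORCE]. ROWS is JSON, a list of rows, each an object of numbers: "claw": the closure, from -1 (fully open) to 1 (shut); "dx", "dy", "dz": the shift along the tool's x, y, z each as a share of 3 cm, from -1 to 1; "ax", "ay", "az": the turn, a rotation vector about the tool's x, y, z each as a share of 6 degrees, from -1 to 1. A call has 1 to 8 rows; each row shifts and turns the commanded pose from where the row before left it, along the tool's axes as they then stand; what a row does not reach is not made up. A row lasts 1/12 s, in which the tool goes at most 41.7 mm and 7.16 degrees, less where a joint would pass 70% of its speed; a pose out of reach is approached as far as the arm can. A call with a number of a shift or a turn outside -1 to 1 is refused whole. A call with a gripper value outside its range is refused whole. The fingers move at their own pace and stop on an object; FORCE is the grip in N (left out, the last holds). Time passes only in rows, so rows that do not move let the fingers close. It gives the time, the measured TCP pose, the force, the opening and the grip force at its end, in the units of the state.
- r.read_state(): the state, without advancing time (a new reading comes with each control period).
- r.camera(name): name is "scene" or "side" or "wrist"; returns a dict with "color" (400x640x3 uint8, red, green, blue), "mtx" (3x3 intrinsics, pixels), "k1" (the pictures are not rectified: a ray, as slopes to the right and down, at radius r is drawn at 1 + k1 r^2 times it, then the intrinsics apply), "R" (3x3) and "t" (3): a world point X has camera coordinates R X + t; the wrist camera has in their place "hand_eye" (4x4, takes a point from camera to tool coordinates, whose origin is the TCP and whose axes are the flange's). Camera axes: x right, y down, z forward; pixel columns grow to the right and rows downward; lengths in m; the calibration is good to about 2 mm. A picture is of the moment at which its call begins: read the wrist's pose just before it. There is no depth.
- r.close_job(): hands the job in; it is judged then, once.
The state is a dict: "time": time; "joint_positions": joint angles; "joint_vel": joint speeds; "joint_torque": joint torques, N m; "ee_pos": TCP position; "eef_rot": TCP orientation; "ft_force": force on the tool from outside, world axes, zero at the start; "torque": the same for the moment, N m; "width": finger opening in m; "grip_force": force on a finger pad.
Only numpy, scipy, OpenCV 4.12 (cv2) and the standard library are available. Lean on these libraries where they do the work, as an engineer would, in place of code of your own. Each camera call takes 0.05 s, during which the arm holds its last target. There are 200 camera calls.

### The job

Three identical closed tins lean in the sloped desk rack; one is full of staples and the other two are empty, which only their weight can tell. Lift them to feel which is the full one, then set that one down gently, upright and by itself in the middle of the cork mat beside the stapler. The two empty tins must end fully down in their own pockets of the rack; do not disturb the stapler, glue stick or correction bottle.

Things in the scene. Friction and masses are not known exactly. Their poses are not given: they have to be found in the camera images.
- tin_a: tin_a: closed tin like the other two, 44 x 44 mm, 112 mm tall, blue, white label low on two sides, pale fixed lid. Origin: centre of its underside; z along it to the lid. Starts in the rack's left, +y pocket, leaning 25 degrees, flat sides square to the rack's y, upper 52 mm sticking out. Empty it weighs about 0.12 kg, full 0.45 to 0.65 kg (contents shift up to 2 mm inside).
- tin_b: tin_b: closed tin like the other two, 44 x 44 mm, 112 mm tall, blue, white label low on two sides, pale fixed lid. Origin: centre of its underside; z along it to the lid. Starts in the rack's middle pocket, leaning 25 degrees, flat sides square to the rack's y, upper 52 mm sticking out. Empty it weighs about 0.12 kg, full 0.45 to 0.65 kg (contents shift up to 2 mm inside).
- tin_c: tin_c: closed tin like the other two, 44 x 44 mm, 112 mm tall, blue, white label low on two sides, pale fixed lid. Origin: centre of its underside; z along it to the lid. Starts in the rack's right, -y pocket, leaning 25 degrees, flat sides square to the rack's y, upper 52 mm sticking out. Empty it weighs about 0.12 kg, full 0.45 to 0.65 kg (contents shift up to 2 mm inside).
- rack: grey rack, fixed, base 135 x 300 x 8 mm; origin: centre of its underside, x away from the robot. Square pockets centred at y = +100, 0, -100 mm, inside 52 x 52 mm, 60 mm deep, 4 mm walls, lean 25 degrees to the rack's +x: axis out of a pocket (0.423, 0, 0.906) in its frame. A tin rests on floor and far (+x) wall, with 8 mm play to the near side, 4 mm to each side. Tins stand 56 mm apart.
- mat: cork mat, fixed, 100 x 100 x 5 mm; origin: centre of its underside on the desk, z up; the top is 5 mm above the desk
- stapler: black desk stapler, 38 x 165 x 50 mm, loose, beside the mat on its -y side, its centre about 105 mm from the mat's; origin: centre of its underside, y along its length; leave it alone
- glue_stick: glue stick with a red cap standing on the desk, diameter 24, height 88 mm, loose; origin: centre of its underside; leave it alone
- correction_fluid: small correction bottle with a black cap, standing, diameter 30, height 65 mm, loose; origin: centre of its underside; leave it alone
Things that resemble listed ones, but are neither listed nor needed, are in the scene too. Leave any green or red look-alike of the tin_b alone.

How it is judged:
By the outcome, as a careful person would: the job done as asked, in the order asked, and still so for the second after the job is handed in, with the robot touching nothing.
It also fails if it takes over 58 s, if anything falls off the work surface, if the arm or the gripper's body presses on something with over 40 N, if the wrist force passes 120 N, or if a joint passes its speed limit or range.

## Working session

There is one attempt and no reset: what is moved stays moved. The work goes in short steps, Python scripts to look and compute and a shell command to move; the robot and the scene stay as the last step left them, time stands still between calls to the robot, and variables do not carry over. Pictures are saved under pics/ and viewed, at most 10 in all, crops included, and the job is handed in when it is done.

```bash
mkdir -p pics
python3 - <<'E'
from bench import r
import cv2,pickle
s=r.read_state(); print(s)
d={}
for n in("scene","side"):
    c=r.camera(n); d[n]=c; cv2.imwrite(f"pics/{n}0.png",c["color"][:,:,::-1]); print(n,c["mtx"],c["k1"],c["R"],c["t"])
pickle.dump(d,open("cam0.pkl","wb"))
E
```

```text
{'time': 0.0, 'joint_positions': array([-0.02262706,  0.33287279, -0.06471027,  1.46095976,  0.02160641,
        1.34988073, -0.08852621]), 'joint_vel': array([ 0.00071331,  0.00014105, -0.00145476, -0.00063171,  0.00023513,
       -0.00136231, -0.00011123]), 'joint_torque': array([-1.20520472e-04, -6.23245955e+01,  2.44190963e-02, -3.89891267e+01,
       -6.13984605e-02,  3.97891912e-02,  1.87085252e-04]), 'ee_pos': array([6.24625431e-01, 1.56509565e-05, 2.32744575e-01]), 'eef_rot': array([ 7.07094812e-01,  7.07118391e-01, -5.27561740e-04, -4.78721731e-04]), 'ft_force': array([-0.04230459,  0.08024115,  0.07738168]), 'torque': array([ 0.01940604, -0.02838051,  0.05929705]), 'grip_force': 0.0, 'width': 0.08745119427478816}
scene [[399.38426166   0.         321.26140204]
 [  0.         399.38426166 207.39930605]
 [  0.           0.           1.        ]] 0.02516711758405018 [[ 0.80495874 -0.5933216   0.00330133]
 [-0.23662944 -0.32612737 -0.91523082]
 [ 0.54410287  0.73594186 -0.40291643]] [-0.38846918  0.16593899  1.00937059]
side [[443.0835163    0.         318.20172606]
 [  0.         443.0835163  203.48815448]
 [  0.           0.           1.        ]] -0.10308812831292173 [[-0.99780653 -0.06593061 -0.00594036]
 [-0.03588367  0.614106   -0.78840737]
 [ 0.05562819 -0.78646486 -0.61512481]] [0.47635642 0.06459055 1.1762368 ]
```

View pics/scene0.png

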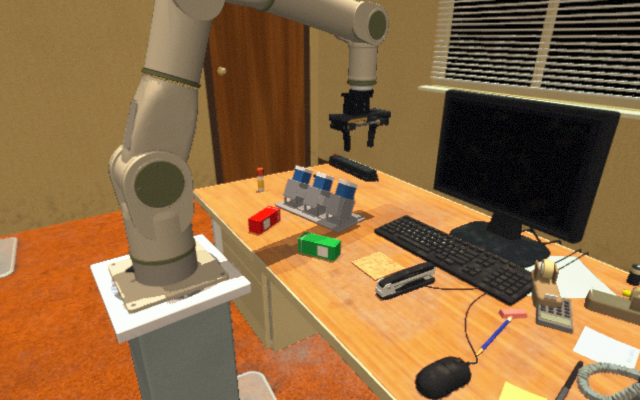

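View pics/side0.png

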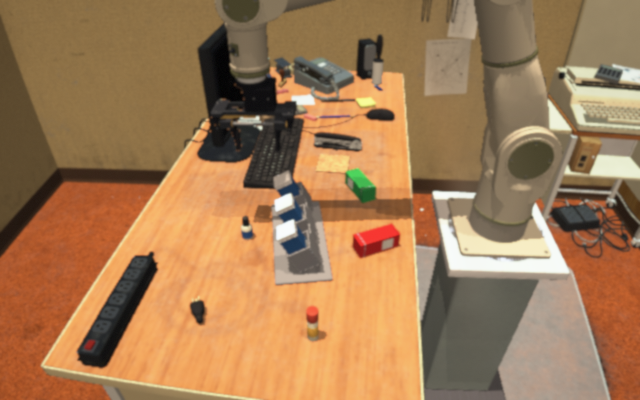

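The scene view shows the rack with three blue tins near (320,195), the mat at (376,265) and the stapler at (407,280). In the side view the lids are near (285,180), (286,204) and (290,231), with the mat at (333,163). I'll enlarge both to get exact corners.

```bash
cat > h.py <<'E'
import numpy as np,cv2,pickle
from bench import r
def slopes(c,p):
    K=c["mtx"];u=np.array([(p[0]-K[0,2])/K[0,0],(p[1]-K[1,2])/K[1,1]]);x=u.copy()
    for _ in range(20): x=u/(1+c["k1"]*(x@x))
    return np.array([x[0],x[1],1.])
def ray(c,p):
    return -c["R"].T@c["t"], (lambda d:d/np.linalg.norm(d))(c["R"].T@slopes(c,p))
def onz(c,p,z):
    o,d=ray(c,p); return o+d*(z-o[2])/d[2]
def tri(c1,p1,c2,p2):
    o1,d1=ray(c1,p1);o2,d2=ray(c2,p2)
    a=np.linalg.lstsq(np.c_[d1,-d2],o2-o1,rcond=None)[0]
    A=o1+a[0]*d1;B=o2+a[1]*d2
    return (A+B)/2,np.linalg.norm(A-B)
def proj(c,X):
    x=c["R"]@X+c["t"];s=x[:2]/x[2];s=s*(1+c["k1"]*(s@s));return c["mtx"][:2,:2]@s+c["mtx"][:2,2]
E
python3 - <<'E'
from h import *
d=pickle.load(open("cam0.pkl","rb"))
a=d["scene"]["color"][155:305,260:450,::-1]; b=d["side"]["color"][130:290,230:410,::-1]
a=cv2.resize(a,(800,632),interpolation=cv2.INTER_CUBIC)[:600]
cv2.imwrite("pics/sc.png",a)
b=cv2.resize(b,None,fx=3.75,fy=3.75,interpolation=cv2.INTER_CUBIC); print(b.shape)
cv2.imwrite("pics/sd.png",b)
E
```

```text
(600, 675, 3)
```

View pics/sc.png

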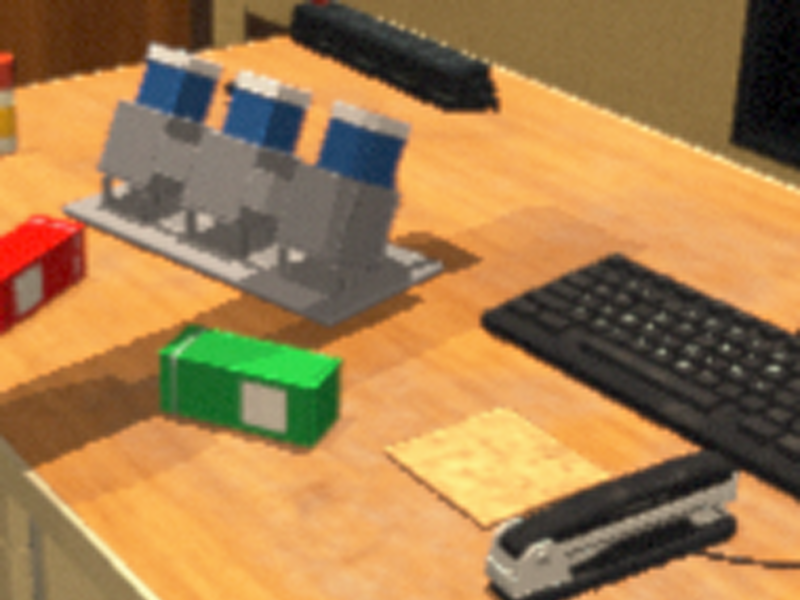

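View pics/sd.png

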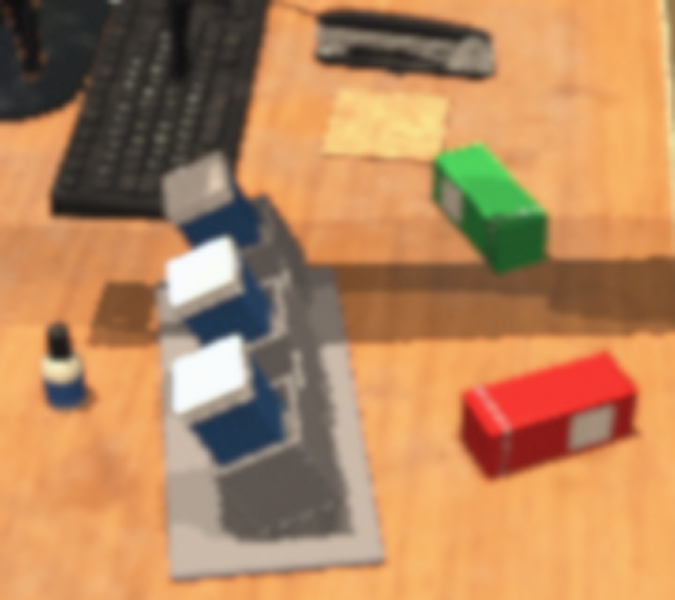

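Run:
```python
from h import *
np.set_printoptions(precision=4,suppress=True)
d=pickle.load(open("cam0.pkl","rb"));C=d["scene"];S=d["side"]
c=lambda u,v:((u+.5)/(800/190)-.5+260,(v+.5)/(632/150)-.5+155)
s=lambda u,v:((u+.5)/3.75-.5+230,(v+.5)/3.75-.5+130)
print("rack scene NL NR FR",*[onz(C,c(*p),.0) for p in((66,213),(331,323),(441,270))])
print("rack side FL NL; NR(top)",onz(S,s(172,579),0),onz(S,s(383,563),0),onz(S,s(333,268),.008))
print("mat side",*[onz(S,s(*p),.005) for p in((338,88),(447,93),(440,160),(323,155))])
print("mat scene",*[onz(C,c(*p),.005) for p in((385,450),(508,407),(610,470),(485,527))])
print("stapler side",*[onz(S,s(*p),0) for p in((318,66),(492,77))])
print("stapler scene",*[onz(C,c(*p),0) for p in((505,600),(735,525))])
# lid corners: (scene, side) tin_a, b: near/+y top, near/-y top, far -y
for n,ps in {"a":[((152,44),(240,337)),((220,58),(229,0))],"b":[((238,72),(232,238)),((312,86),(0,0))]}.items():
    (p,q)=ps[0]; print(n,"near? corner",tri(C,c(*p),S,s(*q)))
# lid centre in side
for n,p in {"a":(211,370),"b":(204,272),"c":(198,183)}.items(): print(n,"lid c side z=.12",onz(S,s(*p),.118))
print("bottle",onz(S,s(64,405),0)); 
print("green", *[onz(S,s(*p),0) for p in((498,272),(547,258),(440,205))])
print("red", *[onz(S,s(*p),0) for p in((490,478),(637,435),(463,430))])
```

```text
rack scene NL NR FR [0.4394 0.214  0.    ] [ 0.4931 -0.0733  0.    ] [ 0.6184 -0.0533  0.    ]
rack side FL NL; NR(top) [0.5615 0.2323 0.    ] [0.4316 0.2109 0.    ] [ 0.4818 -0.0778  0.008 ]
mat side [ 0.4948 -0.3424  0.005 ] [ 0.3983 -0.3396  0.005 ] [ 0.403  -0.2334  0.005 ] [ 0.5006 -0.2353  0.005 ]
mat scene [ 0.4058 -0.2366  0.005 ] [ 0.5058 -0.2431  0.005 ] [ 0.5025 -0.3355  0.005 ] [ 0.3978 -0.3355  0.005 ]
stapler side [ 0.5159 -0.3877  0.    ] [ 0.358  -0.3776  0.    ]
stapler scene [ 0.3635 -0.3879  0.    ] [ 0.5233 -0.4147  0.    ]
a near? corner (array([0.5131, 0.1785, 0.1471]), np.float64(0.014768018918400327))
b near? corner (array([0.5291, 0.0821, 0.1468]), np.float64(0.01465141346522163))
a lid c side z=.12 [0.5387 0.1691 0.118 ]
b lid c side z=.12 [0.5551 0.0735 0.118 ]
c lid c side z=.12 [ 0.5721 -0.0269  0.118 ]
bottle [0.6591 0.0783 0.    ]
green [ 0.3565 -0.0905  0.    ] [ 0.3184 -0.1104  0.    ] [ 0.402 -0.176  0.   ]
red [0.3644 0.1319 0.    ] [0.2642 0.0851 0.    ] [0.3824 0.0868 0.    ]
```

Run:
```python
from h import *
np.set_printoptions(precision=4,suppress=True)
d=pickle.load(open("cam0.pkl","rb"));C=d["scene"];S=d["side"]
c=lambda u,v:((u+.5)/(800/190)-.5+260,(v+.5)/(632/150)-.5+155)
s=lambda u,v:((u+.5)/3.75-.5+230,(v+.5)/3.75-.5+130)
for n,p,q in (("a",(186,52),(211,370)),("b",(275,81),(204,272)),("c",(370,111),(198,181))):
    X,e=tri(C,c(*p),S,s(*q)); print(n,X,e)
    yw=np.radians(9.8); x=np.array([np.cos(yw),np.sin(yw)]);dd=X[:2]-[.525,.079]; print(" rack frame",dd@x,dd@[-x[1],x[0]])
```

```text
a [0.5381 0.1806 0.1296] 0.0037400069234202753
 rack frame 0.030229132904249768 0.09786646911617657
b [0.5555 0.0829 0.1276] 0.005558612089084798
 rack frame 0.03067951028860193 -0.0013803222499540924
c [ 0.5713 -0.0158  0.1289] 0.003442778123722379
 rack frame 0.029505447362880757 -0.10127280088870332
```

```bash
cat >> h.py <<'E'
from scipy.spatial.transform import Rotation as Ro
YAW=np.radians(9.8);RX=np.array([np.cos(YAW),np.sin(YAW),0]);RY=np.array([-np.sin(YAW),np.cos(YAW),0])
AX=np.sin(np.radians(25))*RX+np.cos(np.radians(25))*np.array([0,0,1])
O=np.array([.525,.079,0])
def lid(k,dy=-.0016,dx=.0301): return O+RX*dx+RY*({"a":.1,"b":0,"c":-.1}[k]+dy)+np.array([0,0,.1287])
def tiltR(): return np.c_[np.cross(-RY,-AX),-RY,-AX]
def go(P,Rt):
    np.set_printoptions(precision=2,suppress=True)
    s=r.read_state();R=Ro.from_quat(s["eef_rot"])
    print("t",round(s["time"],2),"shift units",R.inv().apply(P-s["ee_pos"])/.03,"turn units",np.degrees((R.inv()*Ro.from_matrix(Rt)).as_rotvec())/6,"F",s["ft_force"],"w",round(s["width"],4),"pos",np.round(s["ee_pos"],4))
    return s
E
python3 -m crank '[{"az":1,"claw":-1},{"az":1,"claw":-1},{"az":1,"claw":-1},{"az":1,"claw":-1},{"az":1,"claw":-1},{"az":1,"claw":-1},{"az":1,"claw":-1},{"az":1,"claw":-1}]' 20
python3 -m crank '[{"az":1,"claw":-1},{"az":1,"claw":-1},{"az":1,"claw":-1},{"az":1,"claw":-1},{"az":1,"claw":-1},{"az":0.35,"claw":-1},{"ay":-1,"claw":-1},{"ay":-1,"claw":-1}]'
python3 -m crank '[{"ay":-1,"claw":-1},{"ay":-1,"claw":-1},{"ay":-0.17,"claw":-1},{"claw":-1}]'
python3 -c "
from h import *
go(lid('b')+.08*AX,tiltR())"
```

```text
t 0.1 shift units [ 2.94 -1.21  1.06] turn units [ 2.9  -3.45 13.14] F [-0.61  0.12 -0.59] w 0.0871 pos [ 0.62 -0.    0.23]invalid input at $[0]: expected keys claw, dx, dy, dz, ax, ay, az
invalid input at $[0]: expected keys claw, dx, dy, dz, ax, ay, az
invalid input at $[0]: expected keys claw, dx, dy, dz, ax, ay, az
```

```bash
python3 -m crank '[{"claw":-1,"dx":0,"dy":0,"dz":0,"ax":0,"ay":0,"az":1},{"claw":-1,"dx":0,"dy":0,"dz":0,"ax":0,"ay":0,"az":1},{"claw":-1,"dx":0,"dy":0,"dz":0,"ax":0,"ay":0,"az":1},{"claw":-1,"dx":0,"dy":0,"dz":0,"ax":0,"ay":0,"az":1},{"claw":-1,"dx":0,"dy":0,"dz":0,"ax":0,"ay":0,"az":1},{"claw":-1,"dx":0,"dy":0,"dz":0,"ax":0,"ay":0,"az":1},{"claw":-1,"dx":0,"dy":0,"dz":0,"ax":0,"ay":0,"az":1},{"claw":-1,"dx":0,"dy":0,"dz":0,"ax":0,"ay":0,"az":1}]' 20
python3 -m crank '[{"claw":-1,"dx":0,"dy":0,"dz":0,"ax":0,"ay":0,"az":1},{"claw":-1,"dx":0,"dy":0,"dz":0,"ax":0,"ay":0,"az":1},{"claw":-1,"dx":0,"dy":0,"dz":0,"ax":0,"ay":0,"az":1},{"claw":-1,"dx":0,"dy":0,"dz":0,"ax":0,"ay":0,"az":1},{"claw":-1,"dx":0,"dy":0,"dz":0,"ax":0,"ay":0,"az":1},{"claw":-1,"dx":0,"dy":0,"dz":0,"ax":0,"ay":0,"az":0.35},{"claw":-1,"dx":0,"dy":0,"dz":0,"ax":0,"ay":-1,"az":0},{"claw":-1,"dx":0,"dy":0,"dz":0,"ax":0,"ay":-1,"az":0}]'
python3 -m crank '[{"claw":-1,"dx":0,"dy":0,"dz":0,"ax":0,"ay":-1,"az":0},{"claw":-1,"dx":0,"dy":0,"dz":0,"ax":0,"ay":-1,"az":0},{"claw":-1,"dx":0,"dy":0,"dz":0,"ax":0,"ay":-0.17,"az":0},{"claw":-1,"dx":0,"dy":0,"dz":0,"ax":0,"ay":0,"az":0}]'
python3 -c "
from h import *
go(lid('b')+.08*AX,tiltR())"
```

```text
time: 0.77
ee_pos: [0.6248, 0.0, 0.2331]
eef_rot: [0.934, 0.356, -0.0, -0.0]
ft_force: [-0.5, 0.4, -0.2]
width: 0.0868
grip_force: 0.0
time: 1.43
ee_pos: [0.6238, -0.0005, 0.2347]
eef_rot: [0.991, 0.085, -0.106, 0.009]
ft_force: [1.8, 0.7, 0.7]
width: 0.0871
grip_force: 0.0
time: 1.77
ee_pos: [0.6252, 0.0004, 0.2303]
eef_rot: [0.972, 0.085, -0.218, 0.019]
ft_force: [0.3, -0.5, 0.2]
width: 0.0871
grip_force: 0.0
t 1.77 shift units [-0.23 -3.1   1.18] turn units [0.01 0.04 0.02] F [ 0.3  -0.52  0.15] w 0.0871 pos [0.63 0.   0.23]
```

```bash
python3 -m crank '[{"claw":-1,"dx":-0.06,"dy":-0.8,"dz":0.2,"ax":0,"ay":0,"az":0},{"claw":-1,"dx":-0.06,"dy":-0.8,"dz":0.2,"ax":0,"ay":0,"az":0},{"claw":-1,"dx":-0.06,"dy":-0.8,"dz":0.4,"ax":0,"ay":0,"az":0},{"claw":-1,"dx":-0.05,"dy":-0.7,"dz":0.4,"ax":0,"ay":0,"az":0},{"claw":-1,"dx":0,"dy":0,"dz":0,"ax":0,"ay":0,"az":0},{"claw":-1,"dx":0,"dy":0,"dz":0,"ax":0,"ay":0,"az":0}]'
python3 -c "
from h import *
s=go(lid('b')+.08*AX,tiltR())
c=r.camera('wrist'); pickle.dump((s,c),open('w1.pkl','wb'));cv2.imwrite('pics/w1.png',c['color'][:,:,::-1]);print(c['hand_eye'],c['mtx'],c['k1'])"
```

```text
time: 2.27
ee_pos: [0.5872, 0.089, 0.205]
eef_rot: [0.973, 0.085, -0.214, 0.018]
ft_force: [0.1, -0.8, 0.5]
width: 0.0871
grip_force: 0.0
t 2.27 shift units [0.08 0.03 0.1 ] turn units [ 0.01 -0.03  0.04] F [ 0.14 -0.78  0.47] w 0.0871 pos [0.59 0.09 0.2 ]
[[-0.   -0.96 -0.28  0.08]
 [ 1.   -0.    0.    0.  ]
 [-0.   -0.28  0.96 -0.15]
 [ 0.    0.    0.    1.  ]] [[302.59   0.   323.24]
 [  0.   302.59 195.71]
 [  0.     0.     1.  ]] -0.019232882897793548
```

View pics/w1.png

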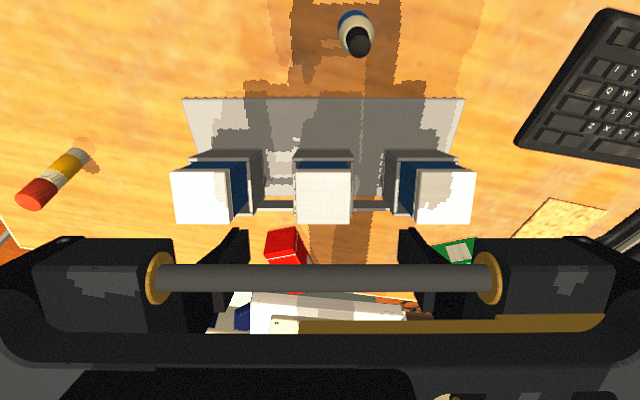

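The wrist view shows the three lids: a spans x 171–231, b 296–350 and c 415–475, all with rows about 168–223. The fingers show at (228,260) and (412,260).

Run:
```python
from h import *
s,c=pickle.load(open('w1.pkl','rb'))
H=c['hand_eye'];R=Ro.from_quat(s['eef_rot']).as_matrix();T=s['ee_pos']
np.set_printoptions(precision=4,suppress=True)
g=c['color'].astype(int); m=(g.min(2)>150)&(g.max(2)-g.min(2)<40); m[:150]=0;m[228:]=0
n,l,st,ce=cv2.connectedComponentsWithStats(m.astype(np.uint8))
for i in range(1,n):
    if st[i,4]>300: print(st[i])
def pt(p,pl):
    o=R@H[:3,3]+T; d=R@H[:3,:3]@slopes(c,p); return o+d*((pl-o)@AX)/(d@AX)
for k,bx in {'a':(171,229.5,169.5,223.5),'b':(295.5,350.5,168,223.5),'c':(416,476,169.5,223.5)}.items():
    cs=[pt(p,lid(k)) for p in ((bx[0],bx[2]),(bx[1],bx[2]),(bx[1],bx[3]),(bx[0],bx[3]))]
    X=np.mean(cs,0); e=X-lid(k); print(k,X,'size',np.linalg.norm(cs[0]-cs[1]),np.linalg.norm(cs[1]-cs[2]),'err x,y,ax mm',1e3*e@np.cross(RY,AX),1e3*e@RY, 'yaw of pair')
```

```text
[266 150  31  29 635]
[ 170  172   60   52 2759]
[ 257  173   94   51 3182]
[ 417  172   60   52 1794]
a [0.5424 0.1815 0.1266] size 0.0461812928779282 0.045427627947168946 err x,y,ax mm 4.974213355672158 -0.36480419959340304 yaw of pair
b [0.56   0.0841 0.1262] size 0.042992178858909116 0.04641215491704822 err x,y,ax mm 5.8435683953145325 0.6978809321173178 yaw of pair
c [ 0.5766 -0.0137  0.1264] size 0.04745591778092435 0.04590001226888073 err x,y,ax mm 5.510816691411031 1.4557629195628587 yaw of pair
```

```bash
cat >> h.py <<'E'
def tgt(k,h): return lid(k,dy=-.001)+.0045*np.cross(RY,AX)+h*AX
E
python3 -c "
from h import *
go(tgt('b',-.03),tiltR())"
```

```text
t 2.32 shift units [ 0.21 -0.05  3.78] turn units [ 0.01 -0.03  0.01] F [-0.45  0.32 -0.26] w 0.0873 pos [0.59 0.09 0.21]
```

```bash
python3 -m crank '[{"claw":-1,"dx":0.21,"dy":-0.05,"dz":0.5,"ax":0,"ay":0,"az":0},{"claw":-1,"dx":0,"dy":0,"dz":0.7,"ax":0,"ay":0,"az":0},{"claw":-1,"dx":0,"dy":0,"dz":0.7,"ax":0,"ay":0,"az":0},{"claw":-1,"dx":0,"dy":0,"dz":0.7,"ax":0,"ay":0,"az":0},{"claw":-1,"dx":0,"dy":0,"dz":0.6,"ax":0,"ay":0,"az":0},{"claw":-1,"dx":0,"dy":0,"dz":0.55,"ax":0,"ay":0,"az":0},{"claw":-1,"dx":0,"dy":0,"dz":0,"ax":0,"ay":0,"az":0}]'
python3 -m crank '[{"claw":0.5,"dx":0,"dy":0,"dz":0,"ax":0,"ay":0,"az":0},{"claw":0.5,"dx":0,"dy":0,"dz":0,"ax":0,"ay":0,"az":0},{"claw":0.5,"dx":0,"dy":0,"dz":0,"ax":0,"ay":0,"az":0},{"claw":0.5,"dx":0,"dy":0,"dz":0,"ax":0,"ay":0,"az":0},{"claw":0.5,"dx":0,"dy":0,"dz":0,"ax":0,"ay":0,"az":0}]' 25
python3 -c "
from h import *
go(tgt('b',-.03),tiltR())"
```

```text
time: 2.9
ee_pos: [0.5449, 0.0802, 0.0977]
eef_rot: [0.973, 0.083, -0.217, 0.019]
ft_force: [-1.2, -0.1, -0.5]
width: 0.0869
grip_force: 0.0
time: 3.32
ee_pos: [0.547, 0.0823, 0.0999]
eef_rot: [0.973, 0.084, -0.215, 0.019]
ft_force: [0.2, 0.7, 0.3]
width: 0.0613
grip_force: 0.0
t 3.32 shift units [-0.02  0.02  0.02] turn units [ 0.01 -0.01  0.01] F [0.18 0.67 0.33] w 0.0613 pos [0.55 0.08 0.1 ]
```

```bash
python3 -m crank '[{"claw":0.5,"dx":0,"dy":0,"dz":0,"ax":0,"ay":0,"az":0},{"claw":0.5,"dx":0,"dy":0,"dz":0,"ax":0,"ay":0,"az":0},{"claw":0.5,"dx":0,"dy":0,"dz":0,"ax":0,"ay":0,"az":0},{"claw":0.5,"dx":0,"dy":0,"dz":0,"ax":0,"ay":0,"az":0},{"claw":0.5,"dx":0,"dy":0,"dz":0,"ax":0,"ay":0,"az":0},{"claw":0.5,"dx":0,"dy":0,"dz":0,"ax":0,"ay":0,"az":0}]'
python3 -m crank '[{"claw":0.5,"dx":0,"dy":0,"dz":-0.2,"ax":0,"ay":0,"az":0},{"claw":0.5,"dx":0,"dy":0,"dz":-0.3,"ax":0,"ay":0,"az":0},{"claw":0.5,"dx":-0.05,"dy":0,"dz":-0.3,"ax":0,"ay":0,"az":0},{"claw":0.5,"dx":0,"dy":0,"dz":-0.2,"ax":0,"ay":0,"az":0},{"claw":0.5,"dx":0,"dy":0,"dz":0,"ax":0,"ay":0,"az":0},{"claw":0.5,"dx":0,"dy":0,"dz":0,"ax":0,"ay":0,"az":0},{"claw":0.5,"dx":0,"dy":0,"dz":0,"ax":0,"ay":0,"az":0}]'
python3 -m crank '[{"claw":0.5,"dx":0,"dy":0,"dz":0,"ax":0,"ay":0,"az":0}]'
python3 -m crank '[{"claw":0.5,"dx":0,"dy":0,"dz":0,"ax":0,"ay":0,"az":0}]'
python3 -c "
from h import *
go(tgt('b',-.03),tiltR())"
```

```text
time: 3.82
ee_pos: [0.5465, 0.0823, 0.0993]
eef_rot: [0.973, 0.084, -0.216, 0.019]
ft_force: [0.9, 1.1, 1.8]
width: 0.0438
grip_force: 25.0
time: 4.4
ee_pos: [0.5574, 0.0841, 0.1268]
eef_rot: [0.973, 0.084, -0.216, 0.019]
ft_force: [0.5, 0.2, -4.6]
width: 0.0439
grip_force: 25.0
time: 4.48
ee_pos: [0.5572, 0.0841, 0.1266]
eef_rot: [0.973, 0.084, -0.216, 0.019]
ft_force: [-0.8, -0.2, -5.4]
width: 0.0437
grip_force: 25.0
time: 4.57
ee_pos: [0.5572, 0.0841, 0.1267]
eef_rot: [0.973, 0.084, -0.216, 0.019]
ft_force: [0.6, 0.6, -5.3]
width: 0.0436
grip_force: 25.0
t 4.57 shift units [0.05 0.02 0.98] turn units [0.01 0.01 0.02] F [ 0.56  0.57 -5.33] w 0.0436 pos [0.56 0.08 0.13]
```

```bash
python3 -m crank '[{"claw":0.5,"dx":-0.03,"dy":0,"dz":-0.4,"ax":0,"ay":0,"az":0},{"claw":0.5,"dx":0,"dy":0,"dz":-0.7,"ax":0,"ay":0,"az":0},{"claw":0.5,"dx":0,"dy":0,"dz":-0.8,"ax":0,"ay":0,"az":0},{"claw":0.5,"dx":0,"dy":0,"dz":-0.8,"ax":0,"ay":0,"az":0},{"claw":0.5,"dx":0,"dy":0,"dz":-0.8,"ax":0,"ay":0,"az":0},{"claw":0.5,"dx":0,"dy":0,"dz":-0.5,"ax":0,"ay":0,"az":0},{"claw":0.5,"dx":0,"dy":0,"dz":-0.3,"ax":0,"ay":0,"az":0},{"claw":0.5,"dx":0,"dy":0,"dz":0,"ax":0,"ay":0,"az":0}]' 35
python3 -m crank '[{"claw":0.5,"dx":0,"dy":0,"dz":0,"ax":0,"ay":0.3,"az":0},{"claw":0.5,"dx":0,"dy":0,"dz":0,"ax":0,"ay":0.6,"az":0},{"claw":0.5,"dx":0,"dy":0,"dz":0,"ax":0,"ay":0.8,"az":0},{"claw":0.5,"dx":0,"dy":0,"dz":0,"ax":0,"ay":0.8,"az":0},{"claw":0.5,"dx":0,"dy":0,"dz":0,"ax":0,"ay":0.8,"az":0},{"claw":0.5,"dx":0,"dy":0,"dz":0,"ax":0,"ay":0.6,"az":0},{"claw":0.5,"dx":0,"dy":0,"dz":0,"ax":0,"ay":0.3,"az":0},{"claw":0.5,"dx":0,"dy":0,"dz":0,"ax":0,"ay":0,"az":0}]'
cat >> h.py <<'E'
MAT=np.array([.451,-.288,.005])
def upR(yw):
    x=np.array([np.cos(yw),np.sin(yw),0]);return np.c_[x,[x[1],-x[0],0],[0,0,-1]]
E
python3 -c "
from h import *
go(MAT+[0,0,.082],upR(np.radians(-2)))
s=r.camera('side')['color'];cv2.imwrite('pics/s2.png',s[60:300,200:400,::-1].repeat(2,0).repeat(2,1))"
```

```text
time: 5.23
ee_pos: [0.6118, 0.0936, 0.2468]
eef_rot: [0.973, 0.084, -0.214, 0.019]
ft_force: [-0.1, -0.5, -5.2]
width: 0.0436
grip_force: 35.0
time: 5.9
ee_pos: [0.609, 0.093, 0.245]
eef_rot: [0.996, 0.086, 0.002, -0.0]
ft_force: [1.0, 0.3, -5.5]
width: 0.0438
grip_force: 35.0
t 5.9 shift units [-7.39 11.61  5.23] turn units [-0.01 -0.04  1.98] F [ 0.99  0.25 -5.45] w 0.0438 pos [0.61 0.09 0.24]
```

View pics/s2.png

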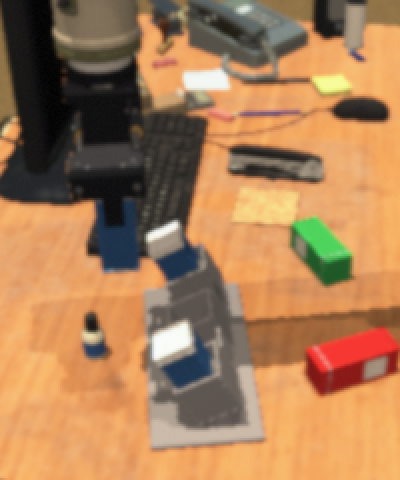

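The tin is clear of the rack, upright in the gripper (bottom near (120,265) in the crop), and steady at 5.4 N, so tin_b is the full one. Tins a and c haven't moved. I'll carry it to the mat.

```bash
python3 -m crank '[{"claw":0.5,"dx":0,"dy":0,"dz":-0.2,"ax":0,"ay":0,"az":0.99},{"claw":0.5,"dx":0,"dy":0,"dz":-0.2,"ax":0,"ay":0,"az":0.99},{"claw":0.5,"dx":-0.12,"dy":0.3,"dz":0,"ax":0,"ay":0,"az":0},{"claw":0.5,"dx":-0.22,"dy":0.58,"dz":0,"ax":0,"ay":0,"az":0},{"claw":0.5,"dx":-0.32,"dy":0.85,"dz":0,"ax":0,"ay":0,"az":0},{"claw":0.5,"dx":-0.32,"dy":0.85,"dz":0,"ax":0,"ay":0,"az":0},{"claw":0.5,"dx":-0.32,"dy":0.85,"dz":0,"ax":0,"ay":0,"az":0},{"claw":0.5,"dx":-0.32,"dy":0.85,"dz":0,"ax":0,"ay":0,"az":0}]'
python3 -m crank '[{"claw":0.5,"dx":-0.32,"dy":0.85,"dz":0,"ax":0,"ay":0,"az":0},{"claw":0.5,"dx":-0.32,"dy":0.85,"dz":0,"ax":0,"ay":0,"az":0},{"claw":0.5,"dx":-0.32,"dy":0.85,"dz":0,"ax":0,"ay":0,"az":0},{"claw":0.5,"dx":-0.32,"dy":0.85,"dz":0,"ax":0,"ay":0,"az":0},{"claw":0.5,"dx":-0.32,"dy":0.85,"dz":0,"ax":0,"ay":0,"az":0},{"claw":0.5,"dx":-0.32,"dy":0.85,"dz":0,"ax":0,"ay":0,"az":0},{"claw":0.5,"dx":-0.32,"dy":0.85,"dz":0,"ax":0,"ay":0,"az":0},{"claw":0.5,"dx":-0.32,"dy":0.85,"dz":0,"ax":0,"ay":0,"az":0}]'
python3 -m crank '[{"claw":0.5,"dx":-0.32,"dy":0.85,"dz":0,"ax":0,"ay":0,"az":0},{"claw":0.5,"dx":-0.14,"dy":0.6,"dz":0,"ax":0,"ay":0,"az":0},{"claw":0.5,"dx":0,"dy":0.3,"dz":0,"ax":0,"ay":0,"az":0},{"claw":0.5,"dx":0,"dy":0,"dz":0.5,"ax":0,"ay":0,"az":0},{"claw":0.5,"dx":0,"dy":0,"dz":0.6,"ax":0,"ay":0,"az":0},{"claw":0.5,"dx":0,"dy":0,"dz":0.5,"ax":0,"ay":0,"az":0},{"claw":0.5,"dx":0,"dy":0,"dz":0,"ax":0,"ay":0,"az":0},{"claw":0.5,"dx":0,"dy":0,"dz":0,"ax":0,"ay":0,"az":0}]'
python3 -c "
from h import *
go(MAT+[0,0,.082],upR(np.radians(-2)))
w=r.camera('wrist');a=w['color'];b=r.camera('scene')
pickle.dump((r.read_state(),w,b),open('w3.pkl','wb'))
b=cv2.resize(b['color'][180:310,340:480],(560,520),interpolation=cv2.INTER_CUBIC)
m=np.zeros((600,800,3),np.uint8);cv2.imwrite('pics/w3.png',a[:,:,::-1]);cv2.imwrite('pics/c3.png',b[:,:,::-1])"
```

```text
time: 6.62
ee_pos: [0.5562, -0.0351, 0.2553]
eef_rot: [1.0, -0.015, 0.0, -0.0]
ft_force: [-0.3, -0.3, -5.1]
width: 0.0438
grip_force: 35.0
time: 7.28
ee_pos: [0.4721, -0.2361, 0.2552]
eef_rot: [1.0, -0.016, 0.001, -0.0]
ft_force: [1.3, 0.2, -5.7]
width: 0.0443
grip_force: 35.0
time: 7.95
ee_pos: [0.4578, -0.2859, 0.207]
eef_rot: [1.0, -0.016, 0.0, -0.001]
ft_force: [0.4, 0.2, -4.7]
width: 0.0437
grip_force: 35.0
t 7.95 shift units [-0.23  0.08  4.  ] turn units [-0.01 -0.01  0.02] F [ 0.41  0.2  -4.69] w 0.0437 pos [ 0.46 -0.29  0.21]
```

View pics/w3.png

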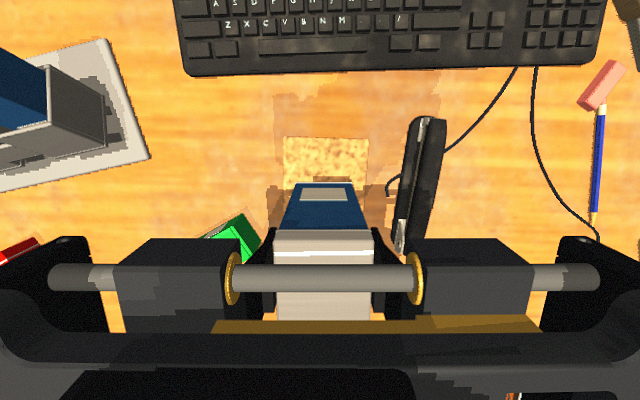

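View pics/c3.png

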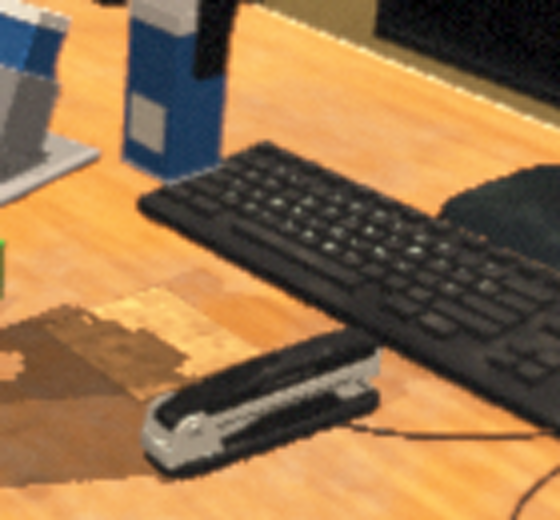

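The tin is over the mat. In the wrist view the mat's far corners are at (283,137) and (369,140), and the tin's far bottom edge is at (296–358,183). The crop shows the tin's lowest corner at about (180,184). Next I'll compute the mat centre and the bottom height.

Run:
```python
from h import *
s,c,C=pickle.load(open('w3.pkl','rb'))
np.set_printoptions(precision=4,suppress=True)
H=c['hand_eye'];R=Ro.from_quat(s['eef_rot']).as_matrix();T=s['ee_pos']
o=R@H[:3,3]+T
def W(p,z):
    d=R@H[:3,:3]@slopes(c,p); return o+d*(z-o[2])/d[2]
print(T,'mat far corners',W((283,137),.005),W((369,140),.005))
for z in (.115,.12,.125,.13,.135): print(z,'tin bottom far edge wrist',W((296,183),z),W((358,183),z))
u=(180.5/4-.5+340,184.5/4-.5+180)
for q in ((-.022,-.022),(-.022,.022)):
  for z in (.115,.12,.125,.13): print(z,q,'scene proj',proj(C,np.array([T[0]+q[0],T[1]+q[1],z])),'seen',u)
```

```text
[ 0.4587 -0.2865  0.2086] mat far corners [ 0.5044 -0.2422  0.005 ] [ 0.4977 -0.3414  0.005 ]
0.115 tin bottom far edge wrist [ 0.4758 -0.265   0.115 ] [ 0.4741 -0.3164  0.115 ]
0.12 tin bottom far edge wrist [ 0.477  -0.2655  0.12  ] [ 0.4753 -0.3159  0.12  ]
0.125 tin bottom far edge wrist [ 0.4782 -0.266   0.125 ] [ 0.4765 -0.3153  0.125 ]
0.13 tin bottom far edge wrist [ 0.4794 -0.2665  0.13  ] [ 0.4778 -0.3147  0.13  ]
0.135 tin bottom far edge wrist [ 0.4806 -0.267   0.135 ] [ 0.479  -0.3142  0.135 ]
0.115 (-0.022, -0.022) scene proj [381.3784 231.198 ] seen (384.625, 225.625)
0.12 (-0.022, -0.022) scene proj [381.5092 229.3647] seen (384.625, 225.625)
0.125 (-0.022, -0.022) scene proj [381.6406 227.5239] seen (384.625, 225.625)
0.13 (-0.022, -0.022) scene proj [381.7727 225.6754] seen (384.625, 225.625)
0.115 (-0.022, 0.022) scene proj [369.0598 224.7267] seen (384.625, 225.625)
0.12 (-0.022, 0.022) scene proj [369.1619 222.9402] seen (384.625, 225.625)
0.125 (-0.022, 0.022) scene proj [369.2645 221.1464] seen (384.625, 225.625)
0.13 (-0.022, 0.022) scene proj [369.3675 219.3456] seen (384.625, 225.625)
```

```bash
python3 -m crank '[{"claw":0.5,"dx":-0.17,"dy":0,"dz":0.3,"ax":0,"ay":0,"az":0.1},{"claw":0.5,"dx":0,"dy":0,"dz":0.7,"ax":0,"ay":0,"az":0.2},{"claw":0.5,"dx":0,"dy":0,"dz":0.7,"ax":0,"ay":0,"az":0},{"claw":0.5,"dx":0,"dy":0,"dz":0.7,"ax":0,"ay":0,"az":0},{"claw":0.5,"dx":0,"dy":0,"dz":0.6,"ax":0,"ay":0,"az":0},{"claw":0.5,"dx":0,"dy":0,"dz":0.4,"ax":0,"ay":0,"az":0},{"claw":0.5,"dx":0,"dy":0,"dz":0.2,"ax":0,"ay":0,"az":0},{"claw":0.5,"dx":0,"dy":0,"dz":0,"ax":0,"ay":0,"az":0}]'
python3 -m crank '[{"claw":0.5,"dx":0,"dy":0,"dz":0,"ax":0,"ay":0,"az":0},{"claw":0.5,"dx":0,"dy":0,"dz":0.05,"ax":0,"ay":0,"az":0},{"claw":0.5,"dx":0,"dy":0,"dz":0.05,"ax":0,"ay":0,"az":0},{"claw":0.5,"dx":0,"dy":0,"dz":0,"ax":0,"ay":0,"az":0}]'
python3 -c "
from h import *
go(MAT+[0,0,.082],upR(np.radians(-2)))"
```

```text
time: 8.72
ee_pos: [0.4529, -0.286, 0.0988]
eef_rot: [0.999, -0.033, 0.001, -0.001]
ft_force: [-0.7, 0.0, -4.9]
width: 0.0438
grip_force: 35.0
time: 9.05
ee_pos: [0.4537, -0.2863, 0.0971]
eef_rot: [0.999, -0.033, 0.002, -0.0]
ft_force: [-0.8, 0.5, -4.0]
width: 0.0442
grip_force: 35.0
t 9.05 shift units [-0.09  0.06  0.34] turn units [-0.   -0.04 -0.3 ] F [-0.76  0.46 -4.  ] w 0.0442 pos [ 0.45 -0.29  0.1 ]
```

```bash
python3 -m crank '[{"claw":0.5,"dx":0,"dy":0,"dz":0.04,"ax":0,"ay":0,"az":0},{"claw":0.5,"dx":0,"dy":0,"dz":0.04,"ax":0,"ay":0,"az":0},{"claw":0.5,"dx":0,"dy":0,"dz":0.04,"ax":0,"ay":0,"az":0},{"claw":0.5,"dx":0,"dy":0,"dz":0,"ax":0,"ay":0,"az":0}]'
python3 -m crank '[{"claw":0.5,"dx":0,"dy":0,"dz":0.03,"ax":0,"ay":0,"az":0},{"claw":0.5,"dx":0,"dy":0,"dz":0.03,"ax":0,"ay":0,"az":0},{"claw":0.5,"dx":0,"dy":0,"dz":0,"ax":0,"ay":0,"az":0}]'
```

```text
time: 9.38
ee_pos: [0.4533, -0.2861, 0.0928]
eef_rot: [0.999, -0.033, 0.001, -0.0]
ft_force: [0.9, 0.9, -4.2]
width: 0.0436
grip_force: 35.0
time: 9.63
ee_pos: [0.4534, -0.2861, 0.0911]
eef_rot: [0.999, -0.033, 0.001, -0.0]
ft_force: [-0.8, -0.5, -5.5]
width: 0.0437
grip_force: 35.0
```

```bash
python3 -m crank '[{"claw":0.5,"dx":0,"dy":0,"dz":0.03,"ax":0,"ay":0,"az":0},{"claw":0.5,"dx":0,"dy":0,"dz":0.03,"ax":0,"ay":0,"az":0},{"claw":0.5,"dx":0,"dy":0,"dz":0,"ax":0,"ay":0,"az":0}]'
python3 -m crank '[{"claw":0.5,"dx":0,"dy":0,"dz":0.03,"ax":0,"ay":0,"az":0},{"claw":0.5,"dx":0,"dy":0,"dz":0.03,"ax":0,"ay":0,"az":0},{"claw":0.5,"dx":0,"dy":0,"dz":0,"ax":0,"ay":0,"az":0}]'
```

```text
time: 9.88
ee_pos: [0.4533, -0.2861, 0.0892]
eef_rot: [0.999, -0.033, 0.001, -0.0]
ft_force: [0.0, 0.0, -5.2]
width: 0.044
grip_force: 35.0
time: 10.13
ee_pos: [0.4534, -0.2861, 0.0875]
eef_rot: [0.999, -0.033, 0.001, -0.0]
ft_force: [-0.2, 0.6, -4.9]
width: 0.0438
grip_force: 35.0
```

```bash
python3 -m crank '[{"claw":0.5,"dx":0,"dy":0,"dz":0.03,"ax":0,"ay":0,"az":0},{"claw":0.5,"dx":0,"dy":0,"dz":0.02,"ax":0,"ay":0,"az":0},{"claw":0.5,"dx":0,"dy":0,"dz":0,"ax":0,"ay":0,"az":0}]'
python3 -m crank '[{"claw":0.5,"dx":0,"dy":0,"dz":0.03,"ax":0,"ay":0,"az":0},{"claw":0.5,"dx":0,"dy":0,"dz":0.02,"ax":0,"ay":0,"az":0},{"claw":0.5,"dx":0,"dy":0,"dz":0,"ax":0,"ay":0,"az":0}]'
```

```text
time: 10.38
ee_pos: [0.4534, -0.2861, 0.086]
eef_rot: [0.999, -0.033, 0.001, -0.0]
ft_force: [-0.5, -0.6, -5.1]
width: 0.0439
grip_force: 35.0
time: 10.63
ee_pos: [0.4537, -0.2863, 0.0856]
eef_rot: [0.999, -0.033, 0.002, -0.0]
ft_force: [-3.8, 2.4, 4.9]
width: 0.0436
grip_force: 35.0
```

Contact is made with a light push of 5 N. I'll release and retreat straight up.

```bash
python3 -m crank '[{"claw":0.5,"dx":0,"dy":0,"dz":-0.02,"ax":0,"ay":0,"az":0},{"claw":0.5,"dx":0,"dy":0,"dz":0,"ax":0,"ay":0,"az":0}]' 10
python3 -m crank '[{"claw":-0.5,"dx":0,"dy":0,"dz":0,"ax":0,"ay":0,"az":0},{"claw":-0.5,"dx":0,"dy":0,"dz":0,"ax":0,"ay":0,"az":0},{"claw":-0.5,"dx":0,"dy":0,"dz":0,"ax":0,"ay":0,"az":0},{"claw":-0.5,"dx":0,"dy":0,"dz":0,"ax":0,"ay":0,"az":0},{"claw":-0.5,"dx":0,"dy":0,"dz":0,"ax":0,"ay":0,"az":0},{"claw":-0.5,"dx":0,"dy":0,"dz":0,"ax":0,"ay":0,"az":0}]'
python3 -m crank '[{"claw":-0.5,"dx":0,"dy":0,"dz":-0.2,"ax":0,"ay":0,"az":0},{"claw":-0.5,"dx":0,"dy":0,"dz":-0.5,"ax":0,"ay":0,"az":0},{"claw":-0.5,"dx":0,"dy":0,"dz":-0.8,"ax":0,"ay":0,"az":0},{"claw":-0.5,"dx":0,"dy":0,"dz":-0.8,"ax":0,"ay":0,"az":0},{"claw":-0.5,"dx":0,"dy":0,"dz":-0.8,"ax":0,"ay":0,"az":0},{"claw":-0.5,"dx":0,"dy":0,"dz":-0.6,"ax":0,"ay":0,"az":0},{"claw":-0.5,"dx":0,"dy":0,"dz":0,"ax":0,"ay":0,"az":0},{"claw":-0.5,"dx":0,"dy":0,"dz":0,"ax":0,"ay":0,"az":0}]'
python3 -c "
from h import *
s=go(MAT+[0,0,.2],upR(0))
w=r.camera('wrist');a=r.camera('scene')['color'];b=r.camera('side')['color']
pickle.dump((s,w),open('w4.pkl','wb'))
a=cv2.resize(a[150:310,260:460],(800,640),interpolation=cv2.INTER_CUBIC)[:600]
b=cv2.resize(b[100:300,230:400],(400,470))
a=cv2.resize(a,(400,300));w=cv2.resize(w['color'],(480,300))
m=np.zeros((600,800,3),np.uint8);m[:300,:400]=a;m[300:,:480]=w;m[:470,400:][:300]=b[:300]
m[300:470,480:]=b[300:,80:]
cv2.imwrite('pics/f4.png',m[:,:,::-1])"
```

```text
time: 10.8
ee_pos: [0.4537, -0.2862, 0.0855]
eef_rot: [0.999, -0.033, 0.002, -0.0]
ft_force: [-1.1, 0.6, 0.3]
width: 0.0439
grip_force: 10.0
time: 11.3
ee_pos: [0.4535, -0.2862, 0.0853]
eef_rot: [0.999, -0.033, 0.002, -0.0]
ft_force: [0.4, 0.7, 0.2]
width: 0.0645
grip_force: 0.0
time: 11.97
ee_pos: [0.4536, -0.2865, 0.1974]
eef_rot: [0.999, -0.033, 0.003, -0.0]
ft_force: [-0.0, -0.1, -1.2]
width: 0.0649
grip_force: 0.0
t 11.97 shift units [-0.08  0.05 -0.25] turn units [-0.   -0.05 -0.63] F [-0.03 -0.09 -1.16] w 0.0649 pos [ 0.45 -0.29  0.2 ]
```

View pics/f4.png

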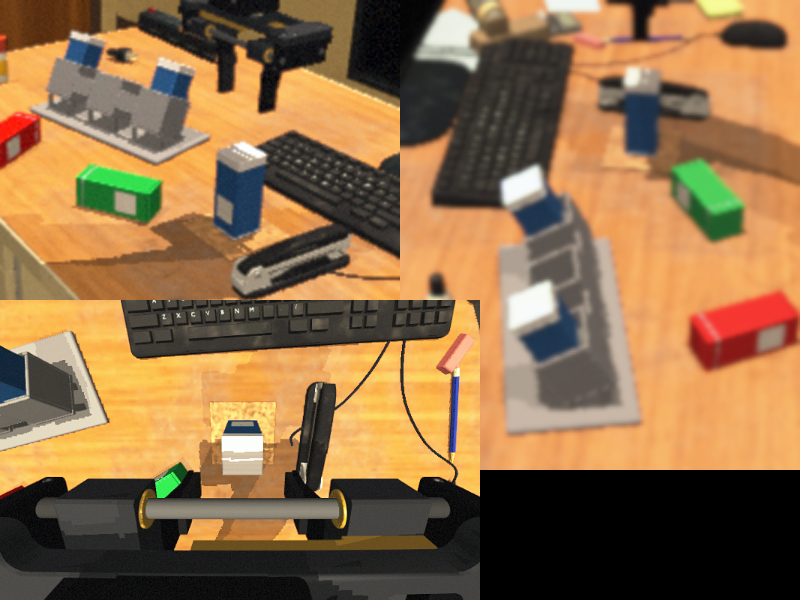

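The tin stands upright on the mat, the stapler hasn't moved, and a and c are in their pockets. A quick check of the centring follows.

Run:
```python
from h import *
s,c=pickle.load(open('w4.pkl','rb'))
np.set_printoptions(precision=4,suppress=True)
H=c['hand_eye'];R=Ro.from_quat(s['eef_rot']).as_matrix();T=s['ee_pos'];o=R@H[:3,3]+T
def W(p,z=.005):
    d=R@H[:3,:3]@slopes(c,p); return o+d*(z-o[2])/d[2]
g=c['color'].astype(int)
m=((g[:,:,2]>g[:,:,0]+25)).astype(np.uint8); m[:140]=0;m[200:]=0;m[:,:270]=0;m[:,:][:,380:]=0
ys,xs=np.nonzero(m);print('blue',xs.min(),xs.max(),ys.min(),ys.max())
y=ys.min();e=xs[(ys<=y+2)];a,b=W((e.min(),y)),W((e.max(),y));print('tin far edge',a,b,np.linalg.norm(a-b))
mm=W((280,136)),W((368,136));print('mat far',mm)
cr=g[140:175:3,325];print('column',[tuple(x) for x in cr])
```

```text
blue 298 347 161 177
tin far edge [ 0.4734 -0.2665  0.005 ] [ 0.4705 -0.3098  0.005 ] 0.043381489436215254
mat far (array([ 0.5033, -0.2421,  0.005 ]), array([ 0.4967, -0.3401,  0.005 ]))
column [(np.int64(252), np.int64(231), np.int64(128)), (np.int64(253), np.int64(218), np.int64(118)), (np.int64(240), np.int64(176), np.int64(98)), (np.int64(246), np.int64(184), np.int64(99)), (np.int64(242), np.int64(179), np.int64(96)), (np.int64(250), np.int64(194), np.int64(106)), (np.int64(255), np.int64(210), np.int64(109)), (np.int64(1), np.int64(42), np.int64(78)), (np.int64(161), np.int64(144), np.int64(119)), (np.int64(141), np.int64(150), np.int64(142)), (np.int64(32), np.int64(51), np.int64(81)), (np.int64(28), np.int64(53), np.int64(78))]
```

```bash
python3 -c "
from bench import r
print(r.close_job())"
```

```text
the job is handed in; nothing more can be done
None
```

The full tin is tin_b (about 0.54 kg by lifting); it stands upright within about 1 mm of the mat's centre, tin_a and tin_c stayed in their pockets (not lifted, since tin_b's weight settled it), nothing else was moved, and the job was handed in at about 12 s.

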